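# Set the slide incubator to 40 and hold its lid ajar

### The job

The microscope slides need venting at 40 degrees: with the lid still shut, turn the pointer of the temperature knob on the grey control box to the green mark (40 on its scale) and let go of the knob. Then lift the incubator's orange lid by its black handle and hold it open at 50 degrees, give or take 5, where its red pointer meets the green mark on the arc scale; it springs shut if released, so finish while still holding it there with the gripper. Leave the blue bottle, the yellow slide case and the jar where they stand.

Things in the scene. Friction and masses are not known exactly. Their poses are not given: they have to be found in the camera images.
- warmer: Slide incubator, fixed: white tub 160 mm deep (x) x 220 wide (y) x 66 high under the lid. Origin: centre of its underside, on the desk. Its x axis points from the front (handle side, towards the robot) to the hinge side, z up. It stands left or right of the robot, turned up to about 17 degrees.
- arc_mark (a point): Green 50-degree mark on the arc scale, a thin aluminium arc standing beside the tub's +y face (fixed; plane y = +119 mm, radius 110 mm about the hinge line, reaching 180 mm above the desk), with black ticks every 10 degrees of lid opening, 0 to 90.
- lid (a joint): Opening angle of the lid in rad: 0 shut (start), grows as the front edge rises, 0.873 = 50 degrees open, stop at 1.75. A return spring and its weight (about 0.45 kg) shut it from every angle; about 2 to 4 N upward at the handle bar carries it.
- lid_hinge (a point): Centre of the lid's hinge line, 80 mm behind the tub's centre along its x and 66 mm above the desk. Turns with the lid; its y axis is the hinge axis; with the lid shut its axes are those of the incubator. Lid: 160 x 220 x 10 mm, orange frame, clear window, red pointer on its +y edge.
- lid_handle (a point): Middle of the handle: round black bar, 12 mm diameter, 120 long, parallel to the hinge, held in front of the lid by rods at its ends; 71 mm above the desk when shut, free below. In the lid frame it lies at x -215, z +5 mm from lid_hinge. Gap from bar to lid edge 49 mm: straddling it from above, open about 50 mm only. The bar can turn within a pinch as the lid swings. Axes as at lid_hinge.
- control: Grey control box, fixed, 150 mm (x) x 120 (y) x 50 high, on the other side from the incubator, turned up to about 17 degrees. Origin: centre of its underside, on the knob's vertical axis. Its x axis points away from the robot. Ticks round the knob every 5 degrees (0.3 rad), from 20 on the left to 60 on the right; the large green tick, 40, lies on +x from the knob.
- dial (a joint): Knob angle in rad, growing clockwise seen from above: 0 at 20, 1.2 at 40 (green mark), stop at 2.4 (60); 0.06 rad per degree of temperature. It starts between about 0.05 and 0.65, and stays where it is left (friction torque about 0.03 N m).
- dial_grip (a point): On the knob's axis, 87 mm above the desk, where to grip: the knob is an upright black bar 50 mm long, 16 mm thick, between 62 and 98 mm above the desk, on a disc 52 mm across whose top is 62 mm above the desk. The point's x axis (turning with the knob) runs along the bar towards the end with the white pointer line; the sides to grip are those across its y axis.
- dye_bottle: Bystander: loose blue bottle with white cap, 34 mm across, 75 mm high, upright between the two devices; origin at the centre of its underside.
- slide_case: Bystander: loose yellow slide case, 85 x 65 x 30 mm, flat on the desk in front of the devices; origin at the centre of its underside.
- jar: Bystander: loose amber jar with white cap, 54 mm across, 85 mm high, upright between and behind the devices; origin at the centre of its underside.
Not all that is in view belongs to the job. What is meant by the control is not pink, purple or turquoise, and is the smaller of those in its own colour.

How it is judged:
By the outcome, as a careful person would: the job done as asked, in the order asked, and still so for the second after the job is handed in, while the arm keeps its last pose, push and grip.
It also fails if it takes over 54 s, if anything falls off the work surface, if the arm or the gripper's body presses on something with over 40 N, if the wrist force passes 120 N, or if a joint passes its speed limit or range.

### The arm

A 6-joint arm with a two-finger parallel gripper is mounted at the origin on the work surface. World frame = base frame: x ahead of the robot, y to its left, z up, the work surface at z = 0. Lengths are in m, angles in degrees, forces in N, time in s.
With the tool pointing down it reaches from about 0.25 to 0.725 m from the base axis. Payload 4 kg.
Tool frame: the origin (TCP) lies at the centre of the arm's flange, where the gripper is bolted on; the fingertips stand 173 mm ahead of it and the grasp point (between the pads) lies 155 mm ahead of it; z points along the fingers, y is the line along which they close (so a half turn about z gives the same grasp; the last joint's range is limited). The gripper opens to 85 mm and grips with 20 to 120 N. Pads are 22 mm wide; open, the fingers measure 114 mm over their backs; the gripper's body (76 mm by 85 mm) begins 54 mm behind the grasp point. The pads swing forward as they close: fully open they stand 13 mm farther back than shut.
Start: joints at [68.755, 13.785, 0.286, 76.501, 0, 90], TCP at [0.181, 0.466, 0.405] pointing down, gripper open.
Joint ranges: [-155.79, 155.79], [-60.16, 107.12], [-62.33, 73.08], [-114, 123.19], [-81.49, 82.49], [-180, 180]. Speed limits (degrees/s): [159.86, 159.86, 180, 180, 180, 180].

### API

Orientations are given as a 3x3 rotation matrix whose columns are the frame's x, y, z axes.
In Python, from cell import readout, snapshot, ctrl gives the robot as it stands.
- The arm moves only by the shell command python3 -m creep 'ROWS' [FORCE]. ROWS is text: rows parted by semicolons, each of 7 numbers parted by spaces: the shift along the tool's x, y, z normalised to -1 to 1, where 1 is 0.1 m, then the turn, a rotation vector about the tool's x, y, z normalised to -1 to 1, where 1 is 45 degrees, then the opening, from 0 (shut) to 1 (fully open). In form: x y z ax ay az hand; .... A call has 1 to 20 rows; each row shifts and turns the commanded pose from where the row before left it, along the tool's axes as they then stand; what a row does not reach is not made up. A row lasts 1/10 s, in which the tool goes at most 50 mm and 8.59 degrees, less where a joint would pass 70% of its speed; a pose out of reach is approached as far as the arm can. A call with a number of a shift or a turn outside -1 to 1 is refused whole. A call with a gripper value outside its range is refused whole. The fingers move at their own pace and stop on an object; FORCE is the grip in N (left out, the last holds). Time passes only in rows, so rows that do not move let the fingers close. It gives the time, the measured TCP pose, the force and the opening at its end, in the units of the state.
- readout.sense(): the state, without advancing time (a new reading comes with each control period).
- snapshot(name): name is "scene" or "top"; returns a dict with "image" (480x640x3 uint8, red, green, blue), "fx", "fy", "cx", "cy" (pixels), "R" (3x3) and "t" (3): a world point X has camera coordinates R X + t. Camera axes: x right, y down, z forward; pixel columns grow to the right and rows downward; lengths in m; the calibration is good to about 2 mm. A picture is of the moment at which its call begins. There is no depth.
- ctrl.sign_off(): hands the job in, once; it reports no verdict.
The state is a dict: "t": time; "joints": joint angles; "joint_vel": joint speeds; "joint_efforts": joint torques, N m; "tool_pos": TCP position; "orientation": TCP orientation; "wrist_force": force on the tool from outside, world axes, zero at the start; "ft_torque": the same for the moment, N m; "finger_gap": opening from 0.0 (shut) to 1.0 (fully open).
Only numpy, scipy, OpenCV 4.12 (cv2) and the standard library are available. Lean on these libraries where they do the work, as an engineer would, in place of code of your own. Each camera call takes 0.05 s, during which the arm holds its last target. There are 200 camera calls.

## Working session

There is one attempt and no reset: what is moved stays moved. The work goes in short steps, Python scripts to look and compute and a shell command to move; the robot and the scene stay as the last step left them, time stands still between calls to the robot, and variables do not carry over. Pictures are saved under pics/ and viewed, on a budget of 10 in all, crops included, one or two more only if the job needs it, and the job is handed in when it is done.

```bash
mkdir -p pics
python3 - <<'E'
from cell import readout, snapshot
import cv2,pickle
s=readout.sense();print(s)
d={}
for n in("scene","top"):
    p=snapshot(n);d[n]=p;cv2.imwrite(f"pics/{n}0.png",p["image"][:,:,::-1]);print(n,p["fx"],p["cx"],p["cy"],p["R"],p["t"])
pickle.dump(d,open("p0.pkl","wb"))
E
```

```text
{'t': 0.0, 'joints': array([ 6.87553566e+01,  1.38300540e+01,  2.09675273e-01,  7.65012515e+01,
       -1.21205208e-03,  8.99995627e+01]), 'joint_vel': array([ 0.02974971,  0.01972448, -0.08941184,  0.02597068, -0.03396692,
        0.01933968]), 'joint_efforts': array([ 7.15710630e-04, -3.72317469e+01,  2.52407813e+01,  1.69026526e-02,
        1.24384142e-04, -1.34301562e-06]), 'tool_pos': array([0.18107107, 0.46574479, 0.40380437]), 'orientation': array([[-9.32044531e-01,  3.62342973e-01, -7.49499004e-04],
       [ 3.62343748e-01,  9.32042415e-01, -1.98624774e-03],
       [-2.11380508e-05, -2.12284762e-03, -9.99997747e-01]]), 'wrist_force': array([ 0.2647394 , -0.1301888 ,  0.29244675]), 'ft_torque': array([-0.02185943, -0.01336586,  0.04047432]), 'finger_gap': 1.0010040301804488}
scene 485.0911498373582 317.3732216568622 239.58823162903923 [[ 0.03178263  0.99943776  0.01067886]
 [ 0.86033329 -0.02191766 -0.50926048]
 [-0.5087401   0.02537301 -0.86054618]] [-0.07999008 -0.43580827  1.30403244]
top 514.4969298999127 328.1421439945102 235.25821158958692 [[ 0.0048766  -0.99994531 -0.00925211]
 [-0.98625062 -0.00328105 -0.16522395]
 [ 0.16518456  0.00993063 -0.98621268]] [0.07907494 0.59685379 1.1920222 ]
```

View pics/scene0.png

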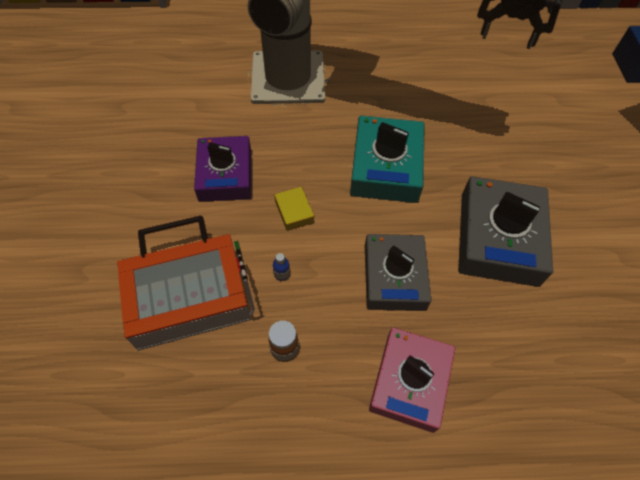

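View pics/top0.png

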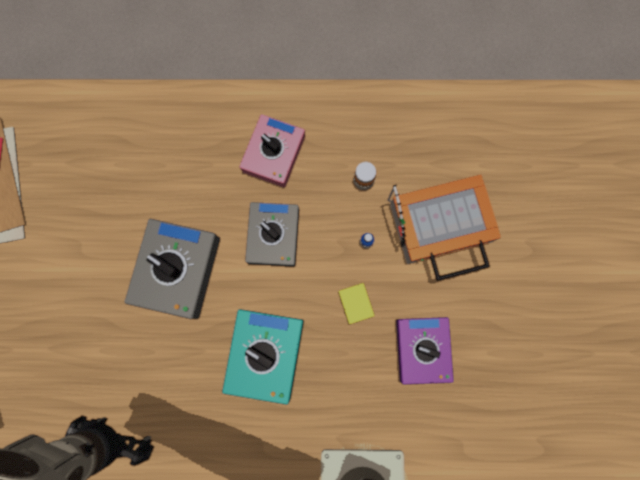

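The scene view shows the small grey box at (398,270), the incubator at (185,285) with its handle at (172,228), the bottle at (281,266) and the jar at (283,340). In the top view the small grey box is at (272,233) and the handle bar at (461,271). Next come the masks and one composite of enlarged crops.

```bash
cat > h.py <<'E'
import numpy as np,cv2
def ray(p,u,v):
    d=p["R"].T@np.array([(u-p["cx"])/p["fx"],(v-p["cy"])/p["fy"],1.]); return -p["R"].T@p["t"],d
def onz(p,u,v,z):
    o,d=ray(p,u,v); return o+d*(z-o[2])/d[2]
def tri(pa,a,pb,b):
    A=[];y=[]
    for p,(u,v) in((pa,a),(pb,b)):
        o,d=ray(p,u,v);d/=np.linalg.norm(d);P=np.eye(3)-np.outer(d,d);A.append(P);y.append(P@o)
    return np.linalg.lstsq(np.vstack(A),np.hstack(y),rcond=None)[0]
def proj(p,X):
    c=p["R"]@np.asarray(X)+p["t"]; return p["cx"]+p["fx"]*c[0]/c[2],p["cy"]+p["fy"]*c[1]/c[2]
E
python3 - <<'E'
import pickle
from h import *
d=pickle.load(open("p0.pkl","rb"))
S,T=d["scene"],d["top"]
def crop(p,x,y,w,h,k):return cv2.resize(p["image"][y:y+h,x:x+w,::-1],None,fx=k,fy=k,interpolation=cv2.INTER_CUBIC)
a=np.hstack([crop(T,240,195,66,50,6)[:300,:396],crop(S,360,230,66,50,6)])
b=np.hstack([crop(T,385,170,132,100,3),crop(S,110,205,132,100,3)])
c=np.vstack([a,b]);cv2.imwrite("pics/c1.png",c);print(c.shape)
for n,p in d.items():
    hsv=cv2.cvtColor(p["image"],cv2.COLOR_RGB2HSV);H,s,v=[hsv[...,i] for i in range(3)]
    m={"orange":((H<14)&(H>2)&(s>200)&(v>110)),"grey":(s<60)&(v>55)&(v<125),"blue":(H>105)&(H<125)&(s>120),"yel":(H>24)&(H<34)&(s>190)}
    for k,q in m.items():
        q=q.astype(np.uint8)
        cs=cv2.findContours(q,0,2)[0]
        for c in sorted(cs,key=cv2.contourArea)[::-1][:4]:
            if cv2.contourArea(c)>60: r=cv2.minAreaRect(c);print(n,k,cv2.contourArea(c),np.round(cv2.boxPoints(r),1).tolist())
E
```

```text
(600, 792, 3)
scene orange 8792.0 [[106.5999984741211, 263.6000061035156], [230.1999969482422, 232.6999969482422], [248.5, 305.8999938964844], [124.9000015258789, 336.79998779296875]]
scene grey 6467.5 [[466.29998779296875, 267.70001220703125], [470.1000061035156, 177.6999969482422], [554.7000122070312, 181.1999969482422], [551.0, 271.20001220703125]]
scene grey 3992.0 [[128.3000030517578, 272.3999938964844], [217.10000610351562, 249.5], [228.8000030517578, 294.8999938964844], [140.0, 317.79998779296875]]
scene grey 3664.5 [[367.0, 235.0], [429.0, 235.0], [429.0, 301.0], [367.0, 301.0]]
scene grey 101.5 [[206.60000610351562, 158.5], [233.89999389648438, 152.3000030517578], [238.1999969482422, 170.89999389648438], [210.8000030517578, 177.10000610351562]]
scene blue 580.5 [[483.20001220703125, 257.8999938964844], [485.20001220703125, 245.6999969482422], [536.9000244140625, 254.3000030517578], [534.9000244140625, 266.5]]
scene blue 384.0 [[385.70001220703125, 406.8999938964844], [389.0, 397.0], [428.29998779296875, 410.1000061035156], [425.0, 420.0]]
scene blue 303.5 [[382.0, 289.0], [4
[... 553 characters left out ...]
01220703125]]
top grey 2223.0 [[0.0, 479.0], [0.0, 426.0], [95.0, 426.0], [95.0, 479.0]]
top grey 1043.5 [[-0.0, 49.0], [67.0, 49.0], [67.0, 77.0], [0.0, 77.0]]
top grey 653.0 [[-0.0, 0.0], [43.0, 0.0], [43.0, 31.0], [0.0, 31.0]]
top blue 393.0 [[158.0, 233.1999969482422], [160.5, 222.39999389648438], [199.60000610351562, 231.39999389648438], [197.10000610351562, 242.3000030517578]]
top blue 274.5 [[249.6999969482422, 322.79998779296875], [251.10000610351562, 313.8999938964844], [287.0, 319.70001220703125], [285.6000061035156, 328.5]]
top blue 163.5 [[410.0, 320.0], [437.0, 320.0], [437.0, 327.0], [410.0, 327.0]]
top blue 158.5 [[260.0, 204.0], [287.0, 204.0], [287.0, 211.0], [260.0, 211.0]]
```

View pics/c1.png

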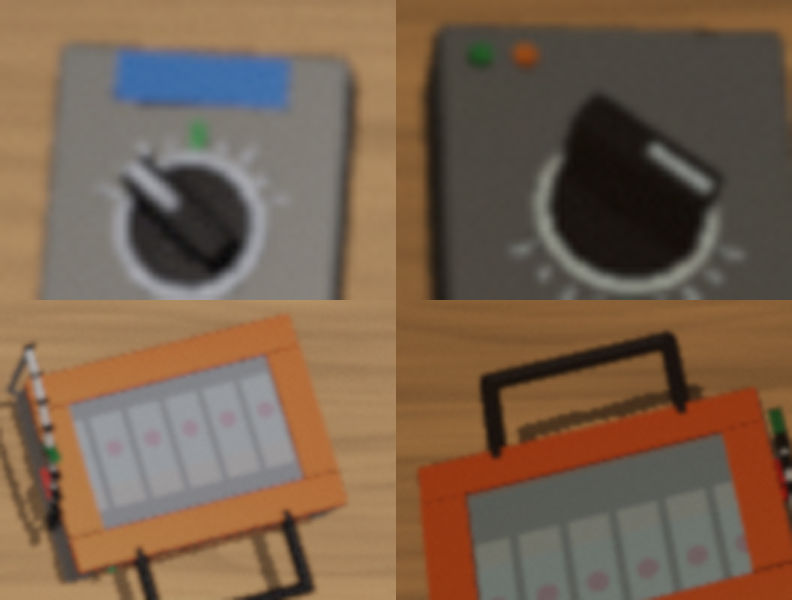

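Run:
```python
import pickle
from h import *
np.set_printoptions(precision=4,suppress=True)
d=pickle.load(open("p0.pkl","rb"))
S,T=d["scene"],d["top"]
# control
a=tri(S,(402.3,255),T,(269.7,229.7));b=tri(S,(412.3,261.3),T,(261.67,222.8));print("line tri in/out",a,b)
tc=lambda x,y:(240+x/6,195+y/6); sc=lambda x,y:(360+(x-396)/6,230+y/6)
a=[onz(T,*tc(178,208),.098),onz(T,*tc(130,167),.098)];print("line top z98",a)
a2=[onz(S,*sc(650,150),.098),onz(S,*sc(712,188),.098)];print("line scene z98",a2)
for q in(a,a2): v=q[1]-q[0];print("ang",np.degrees(np.arctan2(v[1],v[0])))
print("ring top",onz(T,*tc(190,222),.056),"green",onz(T,*tc(198,134),.051))
print("corner",[onz(T,*tc(x,y),.05) for x,y in((63,45),(352,60))],[onz(S,*sc(x,y),.05) for x,y in((440,30),(782,35))])
bl=[np.array(x) for x in ([260,204],[287,204])]
# box top-face in top view via saturation-low mask
for n,p,(x,y,w,h) in(("T",T,(240,195,66,80)),("S",S,(355,225,85,90))):
    im=p["image"][y:y+h,x:x+w];hsv=cv2.cvtColor(im,cv2.COLOR_RGB2HSV)
    m=((hsv[...,1]<75)|(hsv[...,0]>90)&(hsv[...,0]<125))&(hsv[...,2]>(60 if n=="S" else 90));m=cv2.morphologyEx(m.astype(np.uint8),3,np.ones((3,3)))
    c=max(cv2.findContours(m,0,2)[0],key=cv2.contourArea);c=cv2.convexHull(c)
    q=cv2.approxPolyN(c,4)[0]
    P=[onz(p,u+x,v+y,.05)[:2] for u,v in q.astype(float)];print(n,np.array(P).tolist(),"centre",np.mean(P,0),"sides",[np.linalg.norm(P[i]-P[i-1]).round(3) for i in range(4)])
# lid
P=[onz(T,385+x/3,170+(y-300)/3,.076)[:2] for x,y in((290,316),(346,500),(80,572),(25,380))]
print("lid",P,np.mean(P,0),[np.linalg.norm(P[i]-P[i-1]).round(3) for i in range(4)])
# handle bar
dk=T["image"][245:290,420:500].max(2)<60
ys,xs=np.nonzero(dk);print("dark top",len(xs))
q=[onz(S,140.3,231.7,.071),onz(S,202,217.7,.071)];print("bar scene",q,np.linalg.norm(q[0]-q[1]))
q=[onz(T,436,278,.071),onz(T,488,266,.071)];print("bar top",q,np.linalg.norm(q[0]-q[1]))
print("bottle",tri(S,(280,257),T,(368.5,237)),"jar",tri(S,(282,331),T,(366,171)),"case",onz(S,295,205,.03))
```

```text
line tri in/out [0.6021 0.2194 0.0945] [0.6177 0.2371 0.0974]
line top z98 [array([0.6012, 0.2171, 0.098 ]), array([0.6173, 0.2362, 0.098 ])]
line scene z98 [array([0.6041, 0.2206, 0.098 ]), array([0.6181, 0.2384, 0.098 ])]
ang 49.76735437598841
ang 51.75030824297461
ring top [0.603  0.2175 0.056 ] green [0.6401 0.2157 0.051 ]
corner [array([0.6771, 0.2717, 0.05  ]), array([0.6711, 0.1538, 0.05  ])] [array([0.5294, 0.1653, 0.05  ]), array([0.5344, 0.2823, 0.05  ])]
T [[0.6736238922558078, 0.15546174887807185], [0.5265121024426691, 0.16289826418511366], [0.530874501295167, 0.2804985942202465], [0.6808148445559816, 0.2729954011598469]] centre [0.603 0.218] sides [np.float64(0.118), np.float64(0.147), np.float64(0.118), np.float64(0.15)]
S [[0.5323193961984504, 0.2798519082704076], [0.6788959428226589, 0.27413627038027666], [0.6715816337077535, 0.1564650456486912], [0.529399155466057, 0.16460296294903481]] centre [0.603  0.2188] sides [np.float64(0.115), np.float64(0.147), np.float64(0.118), np.float64(0.142)]
lid [array([ 0.7394, -0.287 ]), array([ 0.5902, -0.3242]), array([ 0.5325, -0.1145]), array([ 0.6862, -0.0741])] [ 0.6371 -0.1999] [np.float64(0.219), np.float64(0.154), np.float64(0.217), np.float64(0.159)]
dark top 296
bar scene [array([ 0.5228, -0.2915,  0.071 ]), array([ 0.4924, -0.1715,  0.071 ])] 0.1237499865583232
bar top [array([ 0.4926, -0.1711,  0.071 ]), array([ 0.5212, -0.2935,  0.071 ])] 0.12571053783738861
bottle [ 0.5888 -0.0131  0.0732] jar [ 0.7453 -0.0074  0.0903] case [0.4372 0.0171 0.03  ]
```

Measurements agree with the given sizes:

| Item | Position (m) | Angle |
|---|---|---|
| Control box | (0.603, 0.218) | yaw ≈ -2.8° |
| Knob pointer | – | ≈ 50.7° (dial ≈ 0.27 rad; needs ≈ 53.5° clockwise) |
| Handle | (0.507, -0.232, 0.071) | incubator yaw ≈ 14.2° |

Now I move above the knob.

```bash
python3 -m creep '-.403 -.065 0 0 0 0 1;-.403 -.065 0 0 0 0 1;-.403 -.065 0 0 0 0 1;-.403 -.065 0 0 0 0 1;-.403 -.065 0 0 0 0 1;-.403 -.065 0 0 0 0 1;-.403 -.065 0 0 0 0 1;-.403 -.065 0 0 0 0 1;-.403 -.065 0 0 0 0 1;-.403 -.065 0 0 0 0 1;-.403 -.065 0 0 0 0 1;-.403 -.065 0 0 0 0 1;0 0 0 0 0 0 1'
python3 -m creep '0 0 .115 0 0 -.178 1;0 0 .115 0 0 -.178 1;0 0 .115 0 0 -.178 1;0 0 .115 0 0 -.178 1;0 0 .115 0 0 -.178 1;0 0 .115 0 0 -.178 1;0 0 .115 0 0 -.178 1;0 0 .115 0 0 -.178 1;0 0 .115 0 0 -.178 1;0 0 0 0 0 0 1;0 0 0 0 0 0 1'
cat > st.py <<'E'
from h import *
from cell import readout
s=readout.sense();R=s["orientation"];print("t",s["t"],"p",s["tool_pos"].round(4),"yang",np.degrees(np.arctan2(R[1,1],R[0,1])).round(2),"z",R[:,2].round(4),"F",s["wrist_force"].round(2),"M",s["ft_torque"].round(3),"gap",round(s["finger_gap"],3),"q",s["joints"].round(1))
import sys
if len(sys.argv)>3:
    g=np.array([float(v) for v in sys.argv[1:4]]);print("tool delta norm",(R.T@(g-s["tool_pos"])/0.1).round(3))
E
python3 st.py .603 .218 .242
```

```text
t: 1.4
tool_pos: [0.6071, 0.2148, 0.4024]
orientation: [[-0.93, 0.368, -0.001], [0.368, 0.93, -0.002], [0.0, -0.002, -1.0]]
wrist_force: [0.9, 0.1, -0.0]
finger_gap: 1.0
t: 2.5
tool_pos: [0.6032, 0.2184, 0.3009]
orientation: [[-0.633, -0.774, -0.001], [-0.774, 0.633, -0.0], [0.001, 0.001, -1.0]]
wrist_force: [0.0, -0.1, -0.8]
finger_gap: 1.0
t 2.5 p [0.6032 0.2184 0.3009] yang 140.71 z [-1.3e-03 -3.0e-04 -1.0e+00] F [ 0.04 -0.07 -0.79] M [-0.067 -0.015  0.078] gap 1.0 q [ 19.9  33.1  13.9  70.8   0.  -30.8]
tool delta norm [ 0.003 -0.002  0.589]
```

```bash
python3 -m creep '0 0 .2 0 0 0 1;0 0 .2 0 0 0 1;0 0 .19 0 0 0 1;0 0 0 0 0 0 1;0 0 0 0 0 0 0;0 0 0 0 0 0 0;0 0 0 0 0 0 0;0 0 0 0 0 0 0;0 0 0 0 0 0 0;0 0 0 0 0 0 0;0 0 0 0 0 0 0;0 0 0 0 0 0 0' 30; python3 st.py
```

```text
t: 3.7
tool_pos: [0.6028, 0.2189, 0.2433]
orientation: [[-0.631, -0.776, -0.001], [-0.776, 0.631, 0.002], [-0.001, 0.003, -1.0]]
wrist_force: [-4.6, 2.8, 5.2]
finger_gap: 0.183
t 3.7 p [0.6028 0.2189 0.2433] yang 140.9 z [-0.0015  0.0023 -1.    ] F [-4.62  2.81  5.17] M [ 0.466  0.866 -0.02 ] gap 0.183 q [ 19.9  35.6   9.2  63.6   0.2 -31. ]
```

```bash
python3 -m creep '0 0 0 0 0 .119 0;0 0 0 0 0 .119 0;0 0 0 0 0 .119 0;0 0 0 0 0 .119 0;0 0 0 0 0 .119 0;0 0 0 0 0 .119 0;0 0 0 0 0 .119 0;0 0 0 0 0 .119 0;0 0 0 0 0 .119 0;0 0 0 0 0 .119 0;0 0 0 0 0 0 0;0 0 0 0 0 0 0;0 0 0 0 0 0 0'; python3 st.py
```

```text
t: 5.0
tool_pos: [0.603, 0.2185, 0.2433]
orientation: [[-0.999, 0.045, -0.001], [0.045, 0.999, 0.001], [0.001, 0.001, -1.0]]
wrist_force: [-3.9, 1.4, 6.4]
finger_gap: 0.183
t 5.0 p [0.603  0.2185 0.2433] yang 87.41 z [-0.001   0.0011 -1.    ] F [-3.93  1.36  6.44] M [ 0.129  0.845 -0.039] gap 0.183 q [19.9 35.6  9.2 63.6  0.1 22.5]
```

Release, rise and swing clear, then check the dial.

```bash
python3 -m creep '0 0 0 0 0 0 .5;0 0 0 0 0 0 1;0 0 0 0 0 0 1;0 0 0 0 0 0 1;0 0 0 0 0 0 1;0 0 -.2 0 0 0 1;0 0 -.3 0 0 0 1;0 0 -.3 0 0 0 1;0 0 -.3 0 0 0 1;.3 .3 0 0 0 0 1;.3 -.4 0 0 0 0 1;.3 -.4 0 0 0 0 1;.3 -.4 0 0 0 0 1;0 -.4 0 0 0 0 1;0 -.4 0 0 0 0 1;0 0 0 0 0 0 1;0 0 0 0 0 0 1'; python3 st.py
python3 - <<'E'
from cell import snapshot
from h import *
import pickle
d={n:snapshot(n) for n in("scene","top")};pickle.dump(d,open("p1.pkl","wb"))
S,T=d["scene"],d["top"]
def crop(p,x,y,w,h,k):return cv2.resize(p["image"][y:y+h,x:x+w,::-1],None,fx=k,fy=k,interpolation=cv2.INTER_CUBIC)
cv2.imwrite("pics/c2.png",np.hstack([crop(T,240,195,66,80,6),crop(S,363,230,66,80,6)]))
E
```

```text
t: 6.7
tool_pos: [0.4758, 0.0532, 0.3525]
orientation: [[-0.999, 0.049, 0.001], [0.049, 0.999, 0.001], [-0.001, 0.001, -1.0]]
wrist_force: [-0.4, 0.8, 0.7]
finger_gap: 0.997
t 6.7 p [0.4758 0.0532 0.3525] yang 87.16 z [ 8.e-04  5.e-04 -1.e+00] F [-0.38  0.77  0.7 ] M [ 0.071 -0.002 -0.007] gap 0.997 q [ 6.4 13.1 -8.6 68.3  0.   9.2]
```

View pics/c2.png

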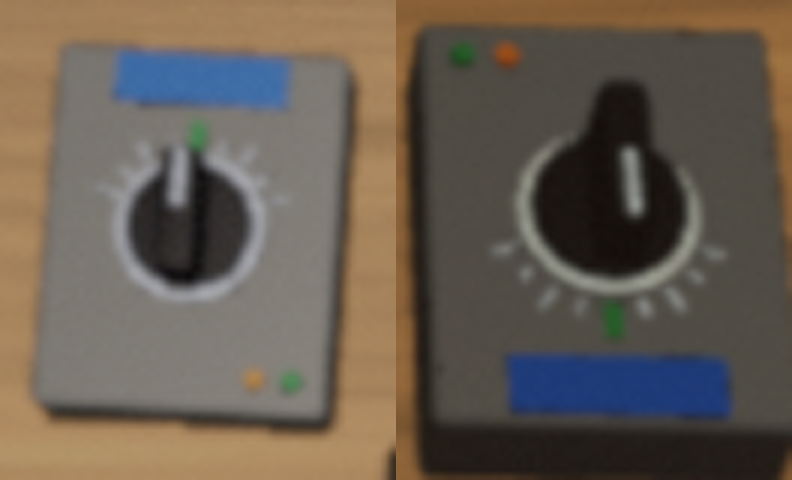

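The pointer line runs (182,150)–(176,206) in the top half and (626,150)–(635,214) in the scene half, close to the green tick at (198,134) and (614,320). I'll compute the angle.

Run:
```python
import pickle
from h import *
d=pickle.load(open("p1.pkl","rb"));S,T=d["scene"],d["top"]
tc=lambda x,y:(240+x/6,195+y/6); sc=lambda x,y:(363+(x-396)/6,230+y/6)
def ang(a,b):v=b-a;return np.degrees(np.arctan2(v[1],v[0])).round(2)
# pointer line by mask fit
for n,p,(x,y,w,h),z,f in(("T",T,(266,219,7,11),.098,1),("S",S,(399,254,8,12),.098,1)):
    g=p["image"][y:y+h,x:x+w].min(2).astype(float);g=np.clip(g-g.max()*.45,0,None)
    vv,uu=np.mgrid[y:y+h,x:x+w];P=np.array([onz(p,u,v,z)[:2] for u,v in zip(uu.ravel(),vv.ravel())]);W=g.ravel()
    c=np.average(P,axis=0,weights=W);C=np.cov(P.T,aweights=W);e=np.linalg.eigh(C)[1][:,-1];e*=np.sign(e[0]);print(n,"line",c,np.degrees(np.arctan2(e[1],e[0])).round(2))
print("hand",ang(onz(T,*tc(176,206),.098),onz(T,*tc(182,150),.098)),ang(onz(S,*sc(626,150),.098),onz(S,*sc(635,214),.098)))
print("green",onz(T,*tc(198,134),.051),onz(S,*sc(614,320),.051))
print("blue dir T",ang(onz(T,*tc(116,78),.05),onz(T,*tc(290,88),.05))+90)
```

```text
T line [0.61629426 0.219072  ] 5.48
S line [0.61445584 0.21870029] -2.45
hand -4.68 0.2
green [0.64005553 0.21566371 0.051     ] [0.64079488 0.21796797 0.051     ]
blue dir T -3.1899999999999977
```

Top and scene give a mean pointer direction of about -2°, with green at -2 to -3°, so the dial is on the mark within about 2°. For the handle I plan a grasp tilted 30° forward (tool z along incubator x and down), so the opening lid stays clear of the gripper body.

```bash
python3 -m creep '.076 -.32 0 0 0 0 .5;.076 -.32 0 0 0 0 .5;.076 -.32 0 0 0 0 .5;.076 -.32 0 0 0 0 .5;.076 -.32 0 0 0 0 .5;.076 -.32 0 0 0 0 .5;.076 -.32 0 0 0 0 .5;.076 -.32 0 0 0 0 .5;.076 -.32 0 0 0 0 .5;.076 -.32 0 0 0 0 .5;0 0 0 0 0 0 .5' 60
python3 -m creep '0 0 0 0 0 .162 .5;0 0 0 0 0 .162 .5;0 0 0 0 0 .162 .5;0 0 0 0 0 .162 .5;0 0 0 0 0 .162 .5;0 0 0 0 0 .162 .5;0 0 0 0 0 .162 .5;0 0 0 0 0 .162 .5;0 0 0 0 0 .162 .5;0 0 0 0 0 .162 .5;0 0 0 -.133 0 0 .5;0 0 0 -.133 0 0 .5;0 0 0 -.133 0 0 .5;0 0 0 -.133 0 0 .5;0 0 0 -.133 0 0 .5;0 0 0 0 0 0 .5;0 0 0 0 0 0 .5'
python3 st.py .3835 -.263 .292
python3 - <<'E'
import pickle
from h import *
from scipy.spatial.transform import Rotation as Ro
from cell import readout
T=pickle.load(open("p1.pkl","rb"))["top"];print("purple",[onz(T,u,v,.04) for u,v in((400,320),(450,380),(426,350))])
R=readout.sense()["orientation"];a=np.radians(14.2);h=np.array([np.cos(a),np.sin(a),0]);k=np.array([0,0,1.])
z=.5*h-.866*k;y=.866*h+.5*k;D=np.c_[np.cross(y,z),y,z];print("rot norm",(Ro.from_matrix(R.T@D).as_rotvec(degrees=True)/45).round(3))
E
```

```text
t: 7.9
tool_pos: [0.3851, -0.2641, 0.3521]
orientation: [[-0.999, 0.05, 0.0], [0.05, 0.999, -0.001], [-0.0, -0.001, -1.0]]
wrist_force: [-0.1, 0.9, -0.6]
finger_gap: 0.501
t: 9.6
tool_pos: [0.3851, -0.2612, 0.3521]
orientation: [[-0.25, 0.84, 0.481], [0.968, 0.217, 0.125], [0.001, 0.497, -0.868]]
wrist_force: [0.1, -0.8, 0.1]
finger_gap: 0.5
t 9.6 p [ 0.3851 -0.2612  0.3521] yang 14.46 z [ 0.4808  0.1249 -0.8679] F [ 0.12 -0.82  0.13] M [-0.141  0.449  0.014] gap 0.5 q [-40.7   4.9 -22.2  44.9  24.1  38.7]
tool delta norm [-0.014 -0.316  0.511]
purple [array([ 0.39552307, -0.08934794,  0.04      ]), array([ 0.25875918, -0.2026767 ,  0.04      ]), array([ 0.32648083, -0.1489081 ,  0.04      ])]
rot norm [-0.005 -0.004  0.005]
```

```bash
python3 -m creep '0 -.16 .25 0 0 0 .5;0 -.16 .25 0 0 0 .5;0 0 0 0 0 0 .5;0 0 0 0 0 0 .5'; python3 st.py .4295 -.2515 .2053
python3 - <<'E'
from cell import snapshot
from h import *
d={n:snapshot(n) for n in("scene","top")}
S,T=d["scene"],d["top"]
def crop(p,x,y,w,h,k):return cv2.resize(p["image"][y:y+h,x:x+w,::-1],None,fx=k,fy=k,interpolation=cv2.INTER_CUBIC)
cv2.imwrite("pics/c3.png",np.hstack([crop(T,380,190,130,150,3),crop(S,110,150,130,150,3)]))
E
```

```text
t: 10.0
tool_pos: [0.3827, -0.2625, 0.2929]
orientation: [[-0.25, 0.84, 0.482], [0.968, 0.216, 0.126], [0.001, 0.498, -0.867]]
wrist_force: [-0.3, 0.1, -0.2]
finger_gap: 0.5
t 10.0 p [ 0.3827 -0.2625  0.2929] yang 14.41 z [ 0.4816  0.1255 -0.8673] F [-0.28  0.14 -0.2 ] M [-0.168  0.467 -0.002] gap 0.5 q [-41.1   8.6 -27.9  35.6  24.3  38.4]
tool delta norm [-0.012 -0.019  1.   ]
```

View pics/c3.png

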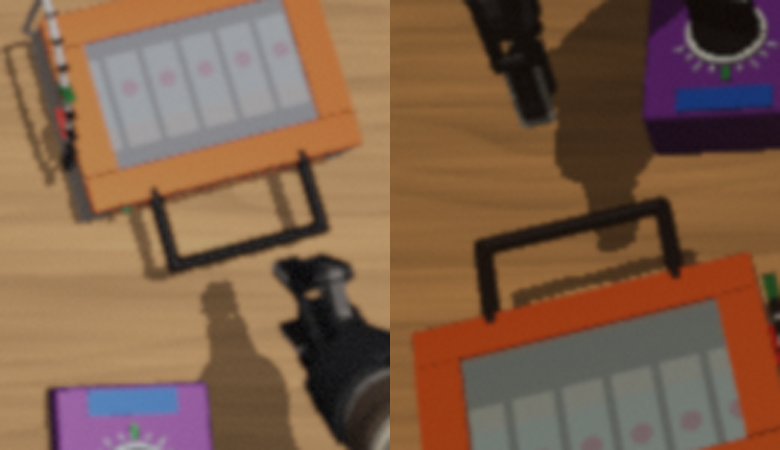

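The gripper (top half, about (315,290)) stands in front of the bar, which spans (175,265)–(322,228), and is clear of the purple box. I'll advance 0.1 m along tool z and close.

```bash
python3 -m creep '-.003 -.005 .25 0 0 0 .5;-.003 -.005 .25 0 0 0 .5;-.003 -.005 .25 0 0 0 .5;-.003 -.004 .25 0 0 0 .5;0 0 0 0 0 0 .5;0 0 0 0 0 0 .5'; python3 st.py .4295 -.2515 .2053
```

```text
t: 10.7
tool_pos: [0.4297, -0.2522, 0.2062]
orientation: [[-0.249, 0.839, 0.484], [0.968, 0.216, 0.124], [-0.001, 0.499, -0.866]]
wrist_force: [0.0, -0.1, -0.3]
finger_gap: 0.498
t 10.7 p [ 0.4297 -0.2522  0.2062] yang 14.46 z [ 0.4837  0.1239 -0.8664] F [ 0.04 -0.11 -0.27] M [-0.097  0.488  0.046] gap 0.498 q [-36.2  18.9 -30.7  20.2  22.7  43.4]
tool delta norm [ 0.007 -0.005  0.008]
```

```bash
python3 -m creep '0 0 0 0 0 0 0;0 0 0 0 0 0 0;0 0 0 0 0 0 0;0 0 0 0 0 0 0;0 0 0 0 0 0 0;0 0 0 0 0 0 0;0 0 0 0 0 0 0' 40; python3 st.py
python3 - <<'E'
from cell import snapshot,readout
from h import *
from scipy.spatial.transform import Rotation as Ro
s=readout.sense();R=s["orientation"];g=s["tool_pos"]+.155*R[:,2];print("grasp",g)
a=np.radians(14.2);h=np.array([np.cos(a),np.sin(a),0]);k=np.array([0,0,1.])
f=lambda t:(-.215*np.cos(t)+.005*np.sin(t))*h+(.215*np.sin(t)+.005*np.cos(t))*k
prev=f(0)
for t in range(5,51,5):
    q=f(np.radians(t));print(t,(R.T@(q-prev)/.1).round(3));prev=q
T=snapshot("top");cv2.imwrite("pics/c4.png",cv2.resize(T["image"][190:340,380:510,::-1],None,fx=4,fy=4,interpolation=2))
E
```

```text
t: 11.4
tool_pos: [0.4298, -0.2525, 0.2061]
orientation: [[-0.249, 0.838, 0.485], [0.969, 0.216, 0.123], [-0.002, 0.501, -0.866]]
wrist_force: [4.4, -1.4, 2.4]
finger_gap: 0.125
t 11.4 p [ 0.4298 -0.2525  0.2061] yang 14.47 z [ 0.4854  0.1228 -0.8656] F [ 4.37 -1.41  2.4 ] M [-0.247 -0.512 -0.191] gap 0.125 q [-36.2  18.9 -30.8  20.   22.7  43.5]
grasp [ 0.50506532 -0.23349481  0.07192949]
5 [-0.     0.105 -0.156]
10 [-0.     0.118 -0.146]
15 [-0.001  0.13  -0.135]
20 [-0.001  0.141 -0.123]
25 [-0.001  0.152 -0.111]
30 [-0.001  0.161 -0.097]
35 [-0.001  0.168 -0.083]
40 [-0.001  0.175 -0.068]
45 [-0.001  0.18  -0.052]
50 [-0.001  0.184 -0.036]
```

View pics/c4.png

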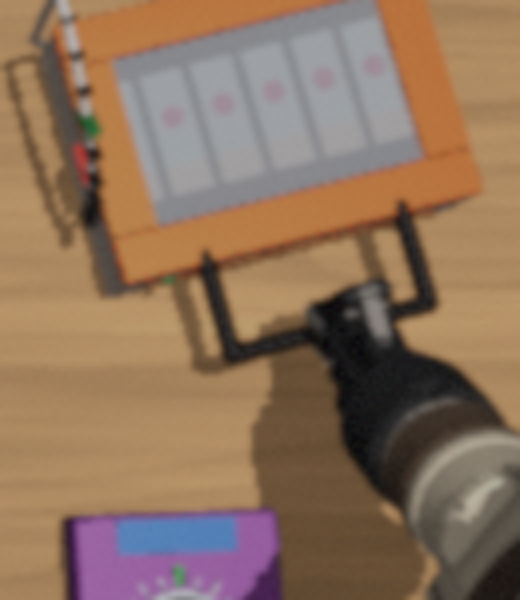

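The jaws pinch the bar near its middle (350,310 in the crop), with gap 0.125, about the bar width. Lift along the arc to 25° first.

```bash
python3 -m creep '0 .053 -.078 0 0 0 0;0 .053 -.078 0 0 0 0;0 .059 -.073 0 0 0 0;0 .059 -.073 0 0 0 0;0 .065 -.067 0 0 0 0;0 .065 -.067 0 0 0 0;0 .07 -.062 0 0 0 0;0 .07 -.062 0 0 0 0;0 .076 -.056 0 0 0 0;0 .076 -.056 0 0 0 0;0 0 0 0 0 0 0;0 0 0 0 0 0 0;0 0 0 0 0 0 0'; python3 st.py
```

```text
t: 12.75
tool_pos: [0.4482, -0.2474, 0.2936]
orientation: [[-0.244, 0.845, 0.476], [0.97, 0.212, 0.119], [-0.0, 0.49, -0.872]]
wrist_force: [-4.7, -7.2, -0.3]
finger_gap: 0.121
t 12.75 p [ 0.4482 -0.2474  0.2936] yang 14.1 z [ 0.4756  0.1192 -0.8715] F [-4.7  -7.16 -0.27] M [-1.418  1.559 -0.433] gap 0.121 q [-34.2  12.6 -22.7  34.1  21.5  45.6]
```

```bash
python3 -m creep '0 .08 -.048 0 0 0 0;0 .08 -.048 0 0 0 0;0 .084 -.042 0 0 0 0;0 .084 -.042 0 0 0 0;0 .088 -.034 0 0 0 0;0 .088 -.034 0 0 0 0;0 .09 -.026 0 0 0 0;0 .09 -.026 0 0 0 0;0 .092 -.018 0 0 0 0;0 .092 -.018 0 0 0 0;0 0 0 0 0 0 0;0 0 0 0 0 0 0;0 0 0 0 0 0 0'; python3 st.py
python3 - <<'E'
from cell import snapshot,readout
from h import *
import pickle
s=readout.sense();R=s["orientation"];g=s["tool_pos"]+.155*R[:,2]
a=np.radians(14.2);h=np.array([np.cos(a),np.sin(a),0]);hg=np.array([.7146,-.180,.066]);r=g-hg
print("grasp",g,"r",r@h,r[2],np.hypot(r@h,r[2]),"ang",np.degrees(np.arctan2(r[2],-(r@h)))-1.33)
d={n:snapshot(n) for n in("scene","top")};pickle.dump(d,open("p2.pkl","wb"))
S,T=d["scene"],d["top"]
def crop(p,x,y,w,h,k):return cv2.resize(p["image"][y:y+h,x:x+w,::-1],None,fx=k,fy=k,interpolation=cv2.INTER_CUBIC)
cv2.imwrite("pics/c5.png",np.hstack([crop(T,375,170,80,100,5),crop(S,190,220,80,100,5)]))
E
```

```text
t: 14.05
tool_pos: [0.5048, -0.2327, 0.369]
orientation: [[-0.245, 0.843, 0.48], [0.97, 0.213, 0.12], [-0.001, 0.494, -0.869]]
wrist_force: [-15.8, -2.8, 14.9]
finger_gap: 0.124
t 14.05 p [ 0.5048 -0.2327  0.369 ] yang 14.18 z [ 0.4795  0.1205 -0.8692] F [-15.85  -2.8   14.87] M [-0.335  1.998  0.229] gap 0.124 q [-29.3  12.4 -10.8  44.4  19.9  50.5]
grasp [ 0.57908928 -0.21399016  0.2342662 ] r -0.13970827293431307 0.16826620395242203 0.21870509120467818 ang 48.967787032368015
```

View pics/c5.png

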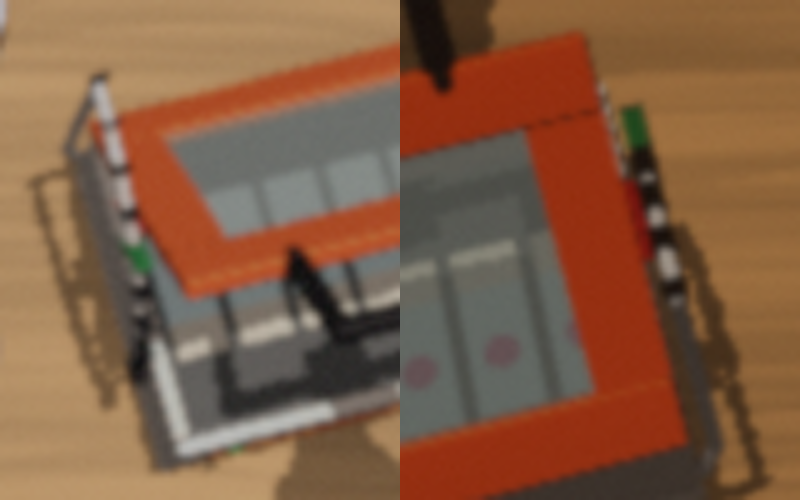

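The lid is open. In the top half the green mark is at (137,257) and the lid front corner at (190,295). In the scene half the green mark is at (635,128), the red pointer at (638,220) and the lid corner at (583,37). I'll triangulate the lid angle.

Run:
```python
import pickle
from h import *
d=pickle.load(open("p2.pkl","rb"));S,T=d["scene"],d["top"]
tc=lambda x,y:(375+x/5,170+y/5); sc=lambda x,y:(190+(x-400)/5,220+y/5)
a=np.radians(14.2);h=np.array([np.cos(a),np.sin(a),0]);w=np.array([-h[1],h[0],0]);hg=np.array([.7146,-.180,.066])
for n,A,B in(("corner",sc(583,37),tc(190,295)),("green",sc(635,128),tc(137,257)),("winfront",sc(525,131),tc(228,237)),("rearcorner",sc(686,442),tc(93,127))):
    X=tri(S,A,T,B);r=X-hg;print(n,X.round(4),"lid x,y,z",(r@h).round(4),(r@w).round(4),r[2].round(4),"ang",np.degrees(np.arctan2(r[2],-(r@h))).round(1), "reproj",np.round(np.array(proj(S,X))-A,1))
for t in (44,47,50,53,56):
    c,s=np.cos(np.radians(t)),np.sin(np.radians(t))
    X=lambda x,y,z:hg+(x*c+z*s)*h+y*w+(-x*s+z*c)*np.array([0,0,1])
    inv=lambda uv,f:(np.array(uv))
    P=X(-.16,.11,.01);G=hg-.11*np.cos(np.radians(50))*h+.119*w+np.array([0,0,.11*np.sin(np.radians(50))])
    u=proj(T,P);v=proj(S,P);print(t,"corner T",np.round([(u[0]-375)*5,(u[1]-170)*5]),"S",np.round([(v[0]-190)*5+400,(v[1]-220)*5]))
u=proj(T,G);v=proj(S,G);print("green T",np.round([(u[0]-375)*5,(u[1]-170)*5]),"S",np.round([(v[0]-190)*5+400,(v[1]-220)*5]))
```

```text
corner [ 0.5882 -0.1005  0.184 ] lid x,y,z -0.103 0.1081 0.118 ang 48.9 reproj [-1.1 -0. ]
green [ 0.6101 -0.0832  0.1576] lid x,y,z -0.0776 0.1195 0.0916 ang 49.7 reproj [-0.1 -0. ]
winfront [ 0.6168 -0.1205  0.1689] lid x,y,z -0.0802 0.0817 0.1029 ang 52.1 reproj [-0.8 -0. ]
rearcorner [ 0.6915 -0.0739  0.0669] lid x,y,z 0.0036 0.1085 0.0009 ang 165.5 reproj [-1.1 -0. ]
44 corner T [185. 308.] S [580.  23.]
47 corner T [183. 291.] S [581.  30.]
50 corner T [180. 274.] S [583.  37.]
53 corner T [178. 257.] S [584.  46.]
56 corner T [175. 239.] S [586.  57.]
green T [131. 245.] S [639. 155.]
```

```bash
cat > ang.py <<'E'
from h import *
def meas(d):
    a=np.radians(14.2);h=np.array([np.cos(a),np.sin(a),0]);w=np.array([-h[1],h[0],0]);hg=np.array([.7146,-.180,.066])
    for n,(x,y,ww,hh) in (("scene",(230,238,18,40)),("top",(395,200,20,50))):
        p=d[n];im=p["image"][y:y+hh,x:x+ww];hsv=cv2.cvtColor(im,cv2.COLOR_RGB2HSV);H,s,v=[hsv[...,i].astype(int) for i in range(3)]
        for c,m,yp in(("red",((H<3)|(H>175))&(s>150)&(v>70),.115),("green",(H>45)&(H<85)&(s>90)&(v>40),.119)):
            k=m.astype(np.uint8);nl,lab,st,_=cv2.connectedComponentsWithStats(k)
            if nl<2: print(n,c,"none");continue
            i=1+st[1:,4].argmax();vv,uu=np.nonzero(lab==i)
            P=[]
            for u,v_ in zip(uu+x,vv+y):
                o,dr=ray(p,u,v_);q=o+dr*((yp-(o-hg)@w)/(dr@w));r=q-hg;P.append([-(r@h),r[2]])
            P=np.array(P);m0=P.mean(0)
            print(n,c,"n",len(P),"uv",(uu.mean()+x).round(1),(vv.mean()+y).round(1),"r",np.hypot(*m0).round(4),"ang",np.degrees(np.arctan2(m0[1],m0[0])).round(1))
E
python3 - <<'E'
import pickle
from ang import *
d=pickle.load(open("p2.pkl","rb"));meas(d)
def crop(p,x,y,w,h,k):return cv2.resize(p["image"][y:y+h,x:x+w,::-1],None,fx=k,fy=k,interpolation=cv2.INTER_CUBIC)
cv2.imwrite("pics/c6.png",np.hstack([crop(d["top"],385,195,33,50,12),crop(d["scene"],222,235,33,50,12)]))
E
```

```text
scene red n 10 uv 237.1 261.1 r 0.1422 ang 82.2
scene green n 22 uv 236.6 245.2 r 0.1149 ang 35.1
top red none
top green n 13 uv 402.6 221.5 r 0.121 ang 49.9
```

View pics/c6.png

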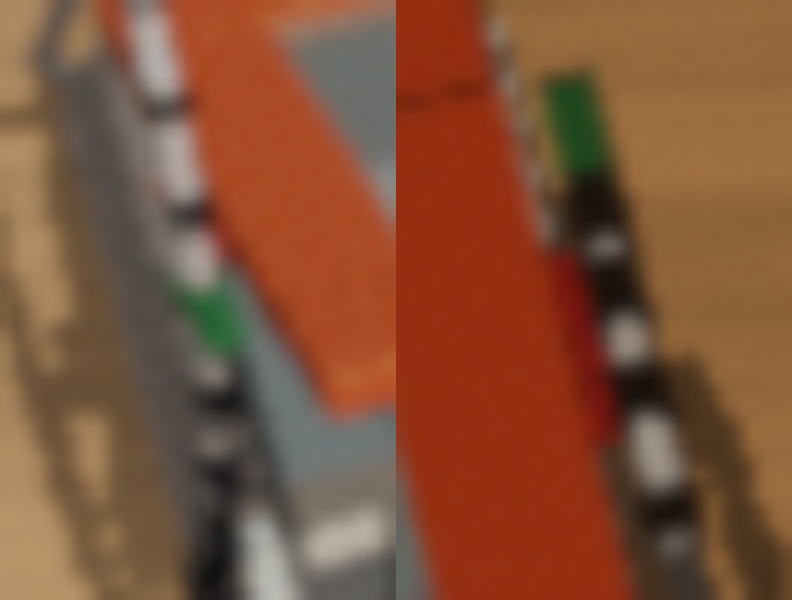

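Run:
```python
import pickle
from h import *
d=pickle.load(open("p0.pkl","rb"));S,T=d["scene"],d["top"]
a=np.radians(14.2);h=np.array([np.cos(a),np.sin(a),0]);w=np.array([-h[1],h[0],0]);hg=np.array([.7146,-.180,.066])
def X(t,x,y,z):
    c,s=np.cos(np.radians(t)),np.sin(np.radians(t));return hg+(x*c+z*s)*h+y*w+(-x*s+z*c)*np.array([0,0,1])
# shut: four top corners & green
obsT=[(385+x/3,170+(y-300)/3) for x,y in((25,380),(80,572),(346,500),(290,316))]
for o,(x,y) in zip(obsT,((0,.11),(-.16,.11),(-.16,-.11),(0,-.11))): print("T",np.round(o,1),np.round(proj(T,X(0,x,y,.01)),1))
for o,(x,y) in zip([(110+(755-396)/3,205+(390-300)/3),(110+(420-396)/3,205+(467-300)/3)],((-.16,.11),(-.16,-.11))): print("S",np.round(o,1),np.round(proj(S,X(0,x,y,.01)),1))
for r in(.11,.115,.12):print("green",r,np.round(proj(T,X(50,-r,.119,0)),1),np.round(proj(S,X(50,-r,.119,0)),1))
hsv=cv2.cvtColor(T["image"][200:270,385:430],cv2.COLOR_RGB2HSV).astype(int)
vv,uu=np.nonzero(((hsv[...,0]<4)|(hsv[...,0]>172))&(hsv[...,1]>130)&(hsv[...,2]>80));
if len(uu):
    for i in(vv.argmin(),vv.argmax()):
        q=onz(T,uu[i]+385,vv[i]+200,.071)-hg;print("shut red end",uu[i]+385,vv[i]+200,q@h,q@w)
d=pickle.load(open("p2.pkl","rb"));
for t in(44,47,50,53,56):print(t,"corner T",np.round(proj(T,X(t,-.16,.11,.01)),1),"S",np.round(proj(S,X(t,-.16,.11,.01)),1),"Slow",np.round(proj(S,X(t,-.16,.11,.0)),1),"red r.07-.11 S",[np.round(proj(S,X(t,-r,.114,.005)),1).tolist() for r in(.07,.09,.11)])
```

```text
T [393.3 196.7] [393.  196.1]
T [411.7 260.7] [410.9 260.7]
T [500.3 236.7] [501.1 238.2]
T [481.7 175.3] [481.5 174.5]
S [229.7 235. ] [229.5 232.6]
S [118.  260.7] [116.3 258.9]
green 0.11 [401.2 219. ] [237.9 251. ]
green 0.115 [401.9 220.1] [237.3 248.4]
green 0.12 [402.5 221.1] [236.6 245.8]
shut red end 399 226 -0.07288866161319084 0.11437447519806346
shut red end 401 235 -0.09496960309768734 0.11547839414483238
44 corner T [412.  231.5] S [226.1 224.6] Slow [225.9 223.6] red r.07-.11 S [[240.1, 271.4], [237.5, 261.0], [234.9, 250.5]]
47 corner T [411.6 228.2] S [226.2 225.9] Slow [226.1 224.6] red r.07-.11 S [[240.2, 272.2], [237.7, 261.9], [235.1, 251.4]]
50 corner T [411.1 224.8] S [226.5 227.4] Slow [226.2 225.8] red r.07-.11 S [[240.4, 273.0], [237.8, 262.9], [235.3, 252.6]]
53 corner T [410.6 221.3] S [226.8 229.3] Slow [226.5 227.3] red r.07-.11 S [[240.6, 274.0], [238.1, 264.0], [235.5, 253.9]]
56 corner T [410.  217.7] S [227.2 231.3] Slow [226.8 229. ] red r.07-.11 S [[240.8, 275.0], [238.3, 265.3], [235.8, 255.4]]
```

The estimates are 49.0° (handle), 48.9° (corner) and 47.7° (window edge), so the lid is slightly low. I'll raise it about 1.5° and ease the radial push.

```bash
python3 -m creep '0 .027 -.01 0 0 0 0;0 .027 -.01 0 0 0 0;0 0 0 0 0 0 0;0 0 0 0 0 0 0;0 0 0 0 0 0 0;0 0 0 0 0 0 0;0 0 0 0 0 0 0;0 0 0 0 0 0 0;0 0 0 0 0 0 0;0 0 0 0 0 0 0'; python3 st.py
python3 - <<'E'
from cell import snapshot,readout
from h import *
import pickle
s=readout.sense();g=s["tool_pos"]+.155*s["orientation"][:,2]
a=np.radians(14.2);h=np.array([np.cos(a),np.sin(a),0]);w=np.array([-h[1],h[0],0]);hg=np.array([.7146,-.180,.066]);r=g-hg
print("ang",np.degrees(np.arctan2(r[2],-(r@h)))-1.33,"r",np.hypot(r@h,r[2]))
d={n:snapshot(n) for n in("scene","top")};S,T=d["scene"],d["top"]
def X(t,x,y,z):
    c,q=np.cos(np.radians(t)),np.sin(np.radians(t));return hg+(x*c+z*q)*h+y*w+(-x*q+z*c)*np.array([0,0,1])
im=T["image"].copy();hs=cv2.cvtColor(im,cv2.COLOR_RGB2HSV);m=((hs[...,0]<14)&(hs[...,1]>180)&(hs[...,2]>90))
for u in(420,425,430): c=np.nonzero(m[150:300,u])[0]+150;print("front edge col",u,c.max())
for t in(44,47,50,53,56):
    A=np.array(proj(T,X(t,-.16,.11,0)));B=np.array(proj(T,X(t,-.16,-.11,0)));print(t,A.round(1),[ (A[1]+(u-A[0])*(B-A)[1]/(B-A)[0]).round(1) for u in(420,425,430)])
cv2.imwrite("pics/s7.png",S["image"][:,:,::-1])
E
```

```text
t: 15.15
tool_pos: [0.5084, -0.2318, 0.3722]
orientation: [[-0.245, 0.844, 0.478], [0.97, 0.213, 0.121], [0.0, 0.493, -0.87]]
wrist_force: [-11.6, -3.9, 9.4]
finger_gap: 0.124
t 15.15 p [ 0.5084 -0.2318  0.3722] yang 14.15 z [ 0.4782  0.1208 -0.8699] F [-11.59  -3.94   9.43] M [-0.617  1.821  0.034] gap 0.124 q [-29.   12.5 -10.1  44.9  19.7  50.8]
ang 50.20375655162741 r 0.21881813629018596
front edge col 420 225
front edge col 425 223
front edge col 430 222
44 [412.3 235.2] [np.float64(233.3), np.float64(232.0), np.float64(230.8)]
47 [412.  232.1] [np.float64(230.1), np.float64(228.8), np.float64(227.6)]
50 [411.6 228.8] [np.float64(226.7), np.float64(225.5), np.float64(224.3)]
53 [411.1 225.4] [np.float64(223.3), np.float64(222.0), np.float64(220.8)]
56 [410.6 222. ] [np.float64(219.7), np.float64(218.4), np.float64(217.2)]
```

View pics/s7.png

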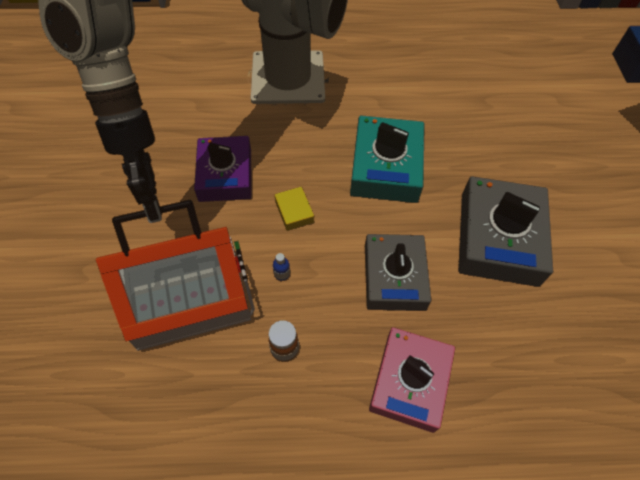

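The lid is held open, the gripper is on the bar at (152,212), and the bottle (281,266), case (295,207) and jar (283,340) stand where they were. The lid angle reads 50.2° from the handle and about 51° from the front edge, so I'm handing in.

```bash
python3 -c "
from cell import ctrl;print(ctrl.sign_off())"
```

```text
the job is handed in; nothing more can be done
None
```

The job is handed in. The temperature knob is at the green 40 mark and released, and the gripper still holds the lid open at about 50°. It took about 15 s of robot time.

- **Knob:** I turned it about 53.5° clockwise on the smaller grey box while the lid was shut. The gripper's angle when it let go put the pointer within about half a degree of the mark. Hand-read pointer angles from the two cameras were -4.7° and +0.2°, against a mark at -2° to -3°. An automatic fit gave -2.5° in one view but +5.5° in the other. I put that outlier down to the few pixels in the pointer line and did not chase it.
- **Lid:** the last checks gave 50.2° from the handle position and about 51° from the front edge. I could not read the red pointer against the arc directly, because the scene camera looks almost along its plane.
- **Forces and bystanders:** the last wrist force was about 15 N and the highest reading I saw was about 22 N. The bottle, slide case and jar stood where they began in the last picture.

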